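Gather the cedar pieces in one corner of the laundry tote

ROBOT

A 7-joint arm with a two-finger parallel gripper is mounted at the origin on the work surface. World frame = base frame: x ahead of the robot, y to its left, z up, the work surface at z = 0. Lengths are in mm, angles in rad, forces in N, time in s.
With the tool pointing down it reaches from about 400 to 875 mm from the base axis. Payload 4.4 kg.
Tool frame: the origin (TCP) lies at the very end of the fingers, on their centre line; the grasp point (between the pads) lies 19 mm behind it; z points along the fingers, y is the line along which they close (so a half turn about z gives the same grasp; the last joint's range is limited). The gripper opens to 85 mm and grips with 20 to 120 N. Pads are 22 mm wide; open, the fingers measure 114 mm over their backs; the gripper's body (76 mm by 85 mm) begins 54 mm behind the grasp point. The pads swing forward as they close: fully open they stand 13 mm farther back than shut.
Start: joints at [1.256, 0.628, 0.038, 1.517, -0.027, 0.996, -0.02], TCP at [160.084, -629.993, 231.313] pointing down, gripper open.
Joint ranges: [-3.06, 3.06], [-0.37, 2.12], [-1.25, 1.32], [0.18, 2.47], [-1.1, 4.24], [0.23, 1.98], [-2.94, 2.94]. Speed limits (rad/s): [2.57, 2.57, 3.14, 3.14, 3.14, 3.14, 3.14].

INTERFACE

Orientations are given as [roll, pitch, yaw] about the fixed x, y, z axes, in that order (R = Rz(yaw) Ry(pitch) Rx(roll)).
In Python, from cell import read_state, get_image, camera_info, finish_job gives the robot as it stands.
- The arm moves only by the tool play_rows, never from a script. Its argument "deltas" is one flat list of numbers, 7 for each row, row after row: the shift along the tool's x, y, z in mm, then the turn, a rotation vector about the tool's x, y, z in rad, then the opening, from 0 (shut) to 1 (fully open). In form: [dx, dy, dz, ax, ay, az, grip, dx, dy, dz, ax, ay, az, grip, ...]. A call has 1 to 10 rows; each row is the pose to reach, as a shift and turn from the pose commanded when the call began, along the tool's axes at that moment; what a row does not reach only later rows make up. A row lasts 1/8 s, in which the tool goes at most 62.5 mm and 10.7 degrees, less where a joint would pass 70% of its speed; a pose out of reach is approached as far as the arm can. A call with a gripper value outside its range is refused whole. The fingers move at their own pace and stop on an object; the grip force is fixed at half the most. Time passes only in rows, so rows that repeat a pose let the fingers close. It gives the time, the measured TCP pose, the force, the opening and the grip force at its end, in the units of the state.
- read_state(): the state, without advancing time (a new reading comes with each control period).
- get_image(name): name is "scene" or "top"; returns the picture (400x640x3 uint8, red, green, blue); there is no depth.
- camera_info(name): a dict with "fx", "fy", "cx", "cy" (pixels), "T" (4x4, takes a point from camera to world coordinates). Camera axes: x right, y down, z forward; pixel columns grow to the right and rows downward; lengths in mm; the calibration is good to about 2 mm. A picture is of the moment at which its call begins. camera_info takes no time and is no camera call.
- finish_job(): hands the job in; it is judged then, once.
The state is a dict: "clock": time; "qpos": joint angles; "qd": joint speeds; "tau": joint torques, N m; "eef_pos": TCP position; "tool_rot": TCP orientation; "force": force on the tool from outside, world axes, zero at the start; "torque": the same for the moment, N m; "width": finger opening in mm; "gripper_force": force on a finger pad.
Only numpy, scipy, OpenCV 4.12 (cv2) and the standard library are available. Lean on these libraries where they do the work, as an engineer would, in place of code of your own. Each camera call takes 0.05 s, during which the arm holds its last target. There are 200 camera calls.

TASK

Pick up the blue tote by its white handle and tilt it well down towards its orange corner, until all five loose cedar pieces have slid together into that corner. Finish while still holding it like that: clearly tilted, still, over the open middle of the counter and a few centimetres clear of it and of everything else, so that I can scoop the pieces out. Spill nothing and leave the other things where they stand.

Things in the scene. Friction and masses are not known exactly. Their poses are not given: they have to be found in the camera images.
- tote: blue open plastic tote, 220 (x) x 160 (y) x 60 mm high, walls and floor 4 mm, 0.26 to 0.42 kg, smooth inside (friction with the cedar 0.14 to 0.22). White bail handle over its middle, along x. An orange guard clasps the corner at -x, +y outside and over the rim (60 mm each way, 8 mm thick). Origin: centre of the underside; z up. Starts upright, at any yaw
- tote_grip (a point): middle of the tote's rigid handle: a white flat bar 240 mm long (along the tote's x), 16 mm thick (along its y), 24 mm high; this point is the bar's centre, 130 mm above the tote's underside. A post at the middle of each end wall carries it; 58 mm of open space lies between bar and box rim
- orange_corner (a point): inner floor corner of the tote at the orange guard (-106, +76, 4 mm in the tote's frame): the corner in which the pieces are to gather
- foot_orange (a point): outer bottom corner of the tote at the orange guard (-110, +80, 0 mm)
- foot_b (a point): outer bottom corner of the tote (+110, +80, 0 mm)
- foot_c (a point): outer bottom corner of the tote (-110, -80, 0 mm)
- foot_d (a point): outer bottom corner of the tote (+110, -80, 0 mm), across the diagonal from the orange one
- disc1_center (a point): round cedar disc, medium brown, 30 mm across, 12 mm thick, 12 g, starts lying flat in the tote; this point is its centre
- disc2_center (a point): round cedar disc, medium brown, 30 mm across, 12 mm thick, 12 g, starts lying flat in the tote; this point is its centre
- disc3_center (a point): round cedar disc, medium brown, 30 mm across, 12 mm thick, 12 g, starts lying flat in the tote; this point is its centre
- ball1_center (a point): pale cedar ball, 26 mm across, 12 g, starts in the tote; this point is its centre
- ball2_center (a point): pale cedar ball, 26 mm across, 12 g, starts in the tote; this point is its centre
- soap_dish: bystander: white dish 110 x 75 mm with a green bar of soap, 30 mm high overall, loose, on the counter to the right of the tote (0.30 to 0.33 m off the middle line), its long side roughly along the world x; origin centre of the underside
- scrub_brush: bystander: wooden scrubbing brush, 150 x 46 mm, 38 mm high, white bristles down, loose, on the counter to the left of the tote (0.28 to 0.31 m off the middle line), lying roughly along the world x; origin centre of the underside
- stain_bottle: bystander: white bottle, red cap, yellow label, 68 mm across, 190 mm high, loose, standing to the left or right of the tote, 0.39 to 0.46 m off the robot's middle line; origin centre of the underside
- softener_bottle: bystander: blue bottle, white cap, paper label, 72 mm across, 210 mm high, loose, standing to the left or right of the tote, 0.39 to 0.46 m off the robot's middle line; origin centre of the underside
- peg_jar: bystander: glass jar with steel lid, 84 mm across, 120 mm high, loose, beyond the tote; origin centre of the underside
- dose_cup: bystander: white dosing cup, 68 mm across, 60 mm high, loose, beyond the tote; origin centre of the underside

How it is judged (in metres and radians):
At the end, for the whole second after the job is handed in: All piece centres within 100 mm of the inner orange corner; tote in the fingers (over 1 N), bottom corners 30 mm or more up, off the bystanders, handle within 0.3 m of the middle line (y), leaning 0.2 to 0.9 rad, orange corner low along both sides (0.07 rad), still (0.04 m/s, 0.25 rad/s) (distance between each of disc1_center, disc2_center, disc3_center, ball1_center, ball2_center and orange_corner below 0.1 m and height (world z) of each of foot_orange, foot_b, foot_c, foot_d above 0.03 m and angle between tote's own z axis and vertical between 0.2 and 0.9 rad and angle between tote's own x axis and vertical below 1.5 rad and angle between tote's own y axis and vertical above 1.64 rad and contact force between tote and the fingers above 1 N and linear speed of tote below 0.04 m/s and angular speed of tote below 0.25 rad/s and contact force between tote and soap_dish below 0.2 N and contact force between tote and scrub_brush below 0.2 N and contact force between tote and stain_bottle below 0.2 N and contact force between tote and softener_bottle below 0.2 N and contact force between tote and peg_jar below 0.2 N and contact force between tote and dose_cup below 0.2 N and world y of tote_grip between -0.3 and 0.3 m); the arm keeps its last pose, push and grip.
It fails at once if a bystander is moved more than 30 mm (distance of any of soap_dish, scrub_brush, stain_bottle, softener_bottle, peg_jar, dose_cup from where it was at the start of the episode above 0.03 m).
It fails at once if a cedar piece leaves the tote (over 170 mm from the middle of its underside) (distance between any of disc1_center, disc2_center, disc3_center, ball1_center, ball2_center and tote above 0.17 m).
It also fails if it takes over 35 s, if anything falls off the work surface, if the arm or the gripper's body presses on something with over 40 N, if the wrist force passes 120 N, or if a joint passes its speed limit or range.

## Working session

There is one attempt and no reset: what is moved stays moved. The work goes in short steps, Python scripts to look and compute and a tool call to move; the robot and the scene stay as the last step left them, time stands still between calls to the robot, and variables do not carry over. Pictures are saved under pics/ and viewed, at most 10 in all, crops included, and the job is handed in when it is done.

Besides the shell and the picture viewer there is one more tool, called after "Request:" in YAML: its name, and indented under it one key for each argument. play_rows: Moves the arm, as the interface text tells. Its arguments: {"type":"object","properties":{"deltas":{"type":"array"}},"required":["deltas"]}

```bash
mkdir -p pics; python3 - <<'E'
from cell import *
import cv2,numpy as np
np.set_printoptions(precision=3,suppress=True)
for n in("scene","top"):
    cv2.imwrite(f"pics/{n}0.png",get_image(n)[:,:,::-1]); c=camera_info(n); print(n,c["fx"],c["fy"],c["cx"],c["cy"]);print(np.array(c["T"]))
print(read_state())
E
```

```text
scene 410.4427094491052 410.4427094491052 319.2997947228451 201.70551826262692
[[  -0.76     0.502   -0.412 1042.739]
 [   0.65     0.58    -0.492  562.194]
 [  -0.008   -0.641   -0.767  990.061]
 [   0.       0.       0.       1.   ]]
top 475.9443354713042 475.9443354713042 327.32271586311987 199.09759375432836
[[   0.017   -0.977    0.214  333.789]
 [  -1.      -0.016    0.007    4.821]
 [  -0.004   -0.214   -0.977 1292.225]
 [   0.       0.       0.       1.   ]]
{'clock': 0.1, 'qpos': array([ 1.256,  0.629,  0.038,  1.518, -0.027,  0.996, -0.02 ]), 'qd': array([ 0.001, -0.002, -0.001, -0.003, -0.   , -0.   ,  0.   ]), 'tau': array([  0.003, -56.453,   1.23 , -19.397,   0.011,   0.005,  -0.   ]), 'eef_pos': array([ 159.957, -629.431,  230.465]), 'tool_rot': array([-3.14 ,  0.   ,  0.249]), 'force': array([-1.104,  0.843,  0.459]), 'torque': array([0.027, 0.042, 0.035]), 'gripper_force': 0.0, 'width': 85.62837893906594}
```

View pics/top0.png

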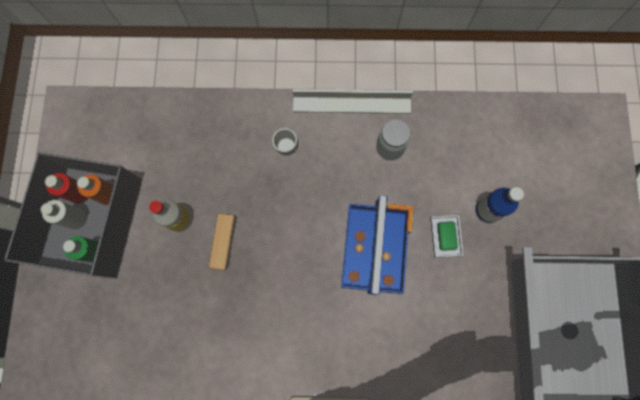

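View pics/scene0.png

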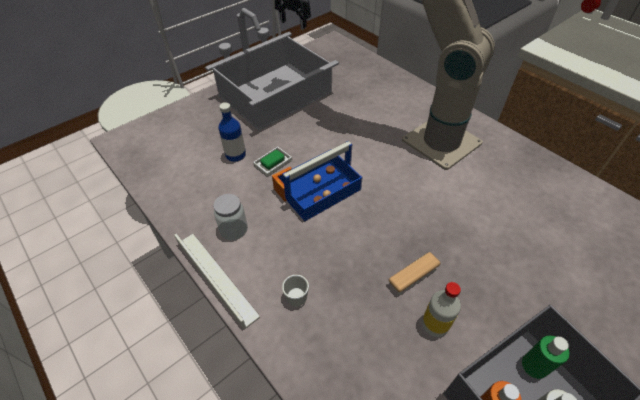

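Top view: tote with its bar from (381,200) to (375,290) and the orange guard at (405,215), i.e. on the far right side. Soap dish is at (447,236), jar at (395,137), cup at (285,140). The scene view shows five pieces lying inside and the arm well clear of them.

```bash
cat > h.py <<'E'
from cell import *
import cv2,numpy as np
from scipy.spatial.transform import Rotation as R
np.set_printoptions(precision=3,suppress=True)
def ray(n,px,z):
    c=camera_info(n);T=np.array(c["T"])
    d=T[:3,:3]@[(px[0]-c["cx"])/c["fx"],(px[1]-c["cy"])/c["fy"],1]
    return T[:3,3]+d*(z-T[2,3])/d[2]
def proj(n,p):
    c=camera_info(n);T=np.array(c["T"]);q=T[:3,:3].T@(np.array(p)-T[:3,3])
    return np.array([c["fx"]*q[0]/q[2]+c["cx"],c["fy"]*q[1]/q[2]+c["cy"]])
E
python3 - <<'E'
from h import *
im=cv2.imread("pics/top0.png");hsv=cv2.cvtColor(im,cv2.COLOR_BGR2HSV)
roi=np.zeros(im.shape[:2],np.uint8);roi[190:300,335:425]=255
w=cv2.inRange(hsv,(0,0,150),(180,60,255))&roi
w=cv2.morphologyEx(w,cv2.MORPH_OPEN,np.ones((3,3)))
c=max(cv2.findContours(w,0,1)[0],key=cv2.contourArea);r=cv2.minAreaRect(c);print(r)
b=cv2.boxPoints(r);P=np.array([ray("top",p,142) for p in b]);print(P)
o=cv2.inRange(hsv,(5,150,120),(18,255,255))&roi
print("orange",[ (cv2.boundingRect(k),cv2.contourArea(k)) for k in cv2.findContours(o,0,1)[0] if cv2.contourArea(k)>10])
m=P.mean(0);L=P-m;u=np.linalg.svd(L)[2][0];u*=-np.sign(u[0]);print("mid",m,"tote x",u,"yaw",np.arctan2(u[1],u[0]),"len",2*np.abs(L@u).mean())
print("bar ends in scene",proj("scene",m+120*u),proj("scene",m-120*u))
for n,p in dict(dish=(447,236),jar=(395,130),cup=(285,137),brush=(222,241)).items(): print(n,ray("top",p,dict(dish=20,jar=120,cup=50,brush=38)[n]))
v=np.array([-u[1],u[0],0])
print("orange corner proj", proj("top",m-110*u+80*v-[0,0,82]))
s=read_state();print(s["eef_pos"],s["tool_rot"])
E
```

```text
((379.1700134277344, 244.0545654296875), (5.980221748352051, 96.57595825195312), 4.653351306915283)
[[ 362.122  -96.965  142.   ]
 [ 596.571 -117.134  142.   ]
 [ 595.576 -131.877  142.   ]
 [ 361.23  -111.088  142.   ]]
orange [((388, 205, 25, 26), 111.0)]
mid [ 478.875 -114.266  142.   ] tote x [-0.996  0.087 -0.   ] yaw 3.054362735738024 len 235.2907627337384
bar ends in scene [349.868 141.166] [283.725 174.456]
dish [ 516.174 -309.035   20.   ]
jar [ 777.559 -159.403  120.   ]
cup [779.    133.541  50.   ]
brush [490.494 291.27   38.   ]
orange corner proj [409.684 208.65 ]
[ 159.957 -629.431  230.465] [-3.14   0.     0.249]
```

Request:
play_rows:
  deltas: [40,-38,0,0,0,0.03,1,90,-87,0,0,0,0.07,1,140,-135,0,0,0,0.11,1,190,-183,0,0,0,0.15,1,240,-232,0,0,0,0.19,1,290,-280,0,0,0,0.23,1,340,-328,0,0,0,0.27,1,385,-372,0,0,0,0.3,1,420,-405,0,0,0,0.325,1,436,-421,0,0,0,0.336,1]

```text
clock: 1.35
eef_pos: [480.0, -112.0, 231.2]
tool_rot: [-3.141, -0.0, -0.086]
force: [0.6, -0.8, 0.4]
width: 85.1
gripper_force: 0.0
```

Request:
play_rows:
  deltas: [0,0,0,0,0,0,1,0,0,0,0,0,0,1]

```text
clock: 1.6
eef_pos: [478.3, -115.1, 231.0]
tool_rot: [3.141, 0.001, -0.087]
force: [-0.5, -0.8, 0.0]
width: 85.3
gripper_force: 0.0
```

```bash
python3 - <<'E'
from h import *
cv2.imwrite("pics/top1.png",get_image("top")[100:320,220:540,::-1].repeat(2,0).repeat(2,1));s=read_state();print(s["clock"],s["eef_pos"],s["tool_rot"],s["qpos"],s["force"])
E
```

```text
1.65 [ 478.104 -115.877  231.105] [ 3.141  0.001 -0.089] [ 0.126  0.406  0.075  1.949 -0.04   0.789 -1.437] [0.168 0.013 0.071]
```

View pics/top1.png

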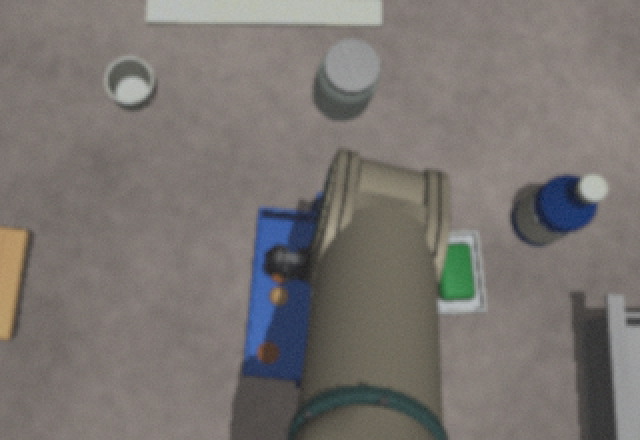

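The crop shows the arm over the tote, with a black finger at (285,262) on the left side of the bar. The tote has not moved. Next I descend and close.

Request:
play_rows:
  deltas: [0,0,25,0,0,0,1,0,0,55,0,0,0,1,0,0,85,0,0,0,1,0,0,105,0,0,0,1,0,0,117,0,0,0,1,0,0,120,0,0,0,1,0,0,120,0,0,0,1]

```text
clock: 2.52
eef_pos: [479.2, -115.1, 111.7]
tool_rot: [3.141, -0.001, -0.088]
force: [0.1, -0.2, -0.4]
width: 85.4
gripper_force: 0.0
```

Request:
play_rows:
  deltas: [0,0,0,0,0,0,0.5,0,0,0,0,0,0,0.35,0,0,0,0,0,0,0.2,0,0,0,0,0,0,0,0,0,0,0,0,0,0,0,0,0,0,0,0,0,0,0,0,0,0,0,0,0,0,0,0,0,0,0]

```text
clock: 3.52
eef_pos: [479.1, -114.5, 111.5]
tool_rot: [-3.141, -0.0, -0.087]
force: [-0.2, 1.9, 6.1]
width: 15.3
gripper_force: 59.0
```

Request:
play_rows:
  deltas: [0,0,-4,0,0,0,0,0,0,-12,0,0,0,0,0,0,-26,0,0,0,0,0,-3,-44,0,0,0,0,0,-10,-64,0,0,0,0,0,-22,-86,0,0,0,0,0,-36,-108,0,0,0,0,0,-52,-126,0,0,0,0,0,-66,-136,0,0,0,0,0,-74,-140,0,0,0,0]

```text
clock: 4.78
eef_pos: [485.5, -40.0, 252.0]
tool_rot: [-3.141, -0.001, -0.086]
force: [0.7, -0.6, -4.1]
width: 15.7
gripper_force: 58.6
```

Request:
play_rows:
  deltas: [0,-4,0,0,0,0,0,0,-6,0,0,0,0,0,0,-6,0,0,0,0,0]

```text
clock: 5.15
eef_pos: [485.6, -35.2, 250.8]
tool_rot: [3.141, 0.001, -0.088]
force: [-0.4, 0.7, -4.0]
width: 15.1
gripper_force: 58.6
```

```bash
python3 - <<'E'
from h import *
cv2.imwrite("pics/sc2.png",get_image("scene")[60:300,160:480,::-1].repeat(2,0).repeat(2,1));s=read_state();print(s["clock"],s["eef_pos"],s["tool_rot"],s["qpos"],s["force"],s["torque"],s["width"])
E
```

```text
5.2 [485.691 -35.351 250.88 ] [ 3.141  0.001 -0.088] [-0.04   0.373  0.075  1.936 -0.036  0.835 -1.605] [-0.342 -0.222 -3.013] [-0.008 -0.034  0.001] 15.649803243045966
```

View pics/sc2.png

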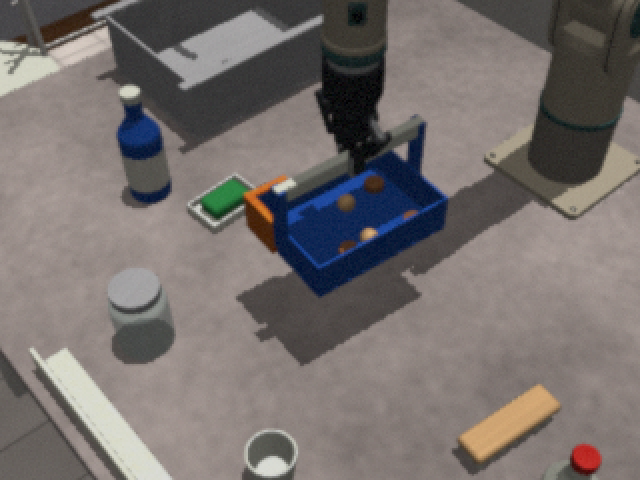

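The tote is held level with the pieces inside, the guard is at crop (265,210), and everything else is clear of it. Next I tilt slowly towards the orange corner.

Request:
play_rows:
  deltas: [0,0,0,0.01,-0.012,0,0,0,0,0,0.025,-0.03,0,0,0,0,0,0.045,-0.05,0,0,0,0,0,0.065,-0.075,0,0,0,0,0,0.085,-0.1,0,0,0,0,0,0.105,-0.125,0,0,0,0,0,0.13,-0.15,0,0,0,0,0,0.15,-0.175,0,0,0,0,0,0.165,-0.19,0,0,0,0,0,0.175,-0.2,0,0]

```text
clock: 6.45
eef_pos: [486.1, -35.0, 251.2]
tool_rot: [-2.964, 0.2, -0.07]
force: [0.0, -0.5, -4.4]
width: 15.2
gripper_force: 58.6
```

```bash
python3 - <<'E'
from h import *
s=read_state();print(s["clock"],s["eef_pos"],R.from_euler("xyz",s["tool_rot"]).as_matrix(),s["qpos"],s["force"],s["torque"],s["width"])
E
```

```text
6.45 [486.07  -35.016 251.213] [[ 0.978 -0.103 -0.182]
 [-0.068 -0.979  0.19 ]
 [-0.198 -0.174 -0.965]] [ 0.123  0.488  0.014  1.766 -0.191  1.106 -1.417] [ 0.017 -0.493 -4.356] [-0.366 -0.29   0.016] 15.249441798710219
```

Request:
play_rows:
  deltas: [0,0,0,0.012,-0.014,0,0,0,0,0,0.03,-0.035,0,0,0,0,0,0.055,-0.06,0,0,0,0,0,0.08,-0.09,0,0,0,0,0,0.105,-0.12,0,0,0,0,0,0.13,-0.15,0,0,0,0,0,0.16,-0.18,0,0,0,0,0,0.185,-0.21,0,0,0,0,0,0.2,-0.23,0,0,0,0,0,0.21,-0.24,0,0]

```text
clock: 7.7
eef_pos: [486.2, -35.2, 251.0]
tool_rot: [-2.73, 0.429, 0.003]
force: [0.4, -0.5, -4.4]
width: 15.3
gripper_force: 58.7
```

Request:
play_rows:
  deltas: [0,0,0,0,0,0,0,0,0,0,0,0,0,0,0,0,0,0,0,0,0,0,0,0,0,0,0,0,0,0,0,0,0,0,0,0,0,0,0,0,0,0]

```text
clock: 8.45
eef_pos: [485.9, -34.9, 251.3]
tool_rot: [-2.731, 0.428, 0.003]
force: [-0.1, 0.0, -4.0]
width: 15.4
gripper_force: 58.7
```

```bash
python3 - <<'E'
from h import *
a=get_image("scene")[80:280,180:460,::-1];b=get_image("top")[140:300,260:440,::-1]
cv2.imwrite("pics/sc3.png",cv2.resize(a,None,fx=2.8,fy=2.8));cv2.imwrite("pics/top3.png",cv2.resize(b,None,fx=3.5,fy=3.5,interpolation=2))
s=read_state();print(s["clock"],s["eef_pos"],R.from_euler("xyz",s["tool_rot"]).as_matrix(),s["qpos"],s["force"],s["torque"],s["width"])
E
```

```text
8.55 [485.993 -34.917 251.327] [[ 0.91  -0.163 -0.382]
 [ 0.003 -0.917  0.398]
 [-0.415 -0.363 -0.834]] [ 0.249  0.658 -0.03   1.575 -0.295  1.418 -1.316] [ 0.774  0.901 -3.587] [-0.833 -0.785  0.03 ] 15.441334323533226
```

View pics/sc3.png

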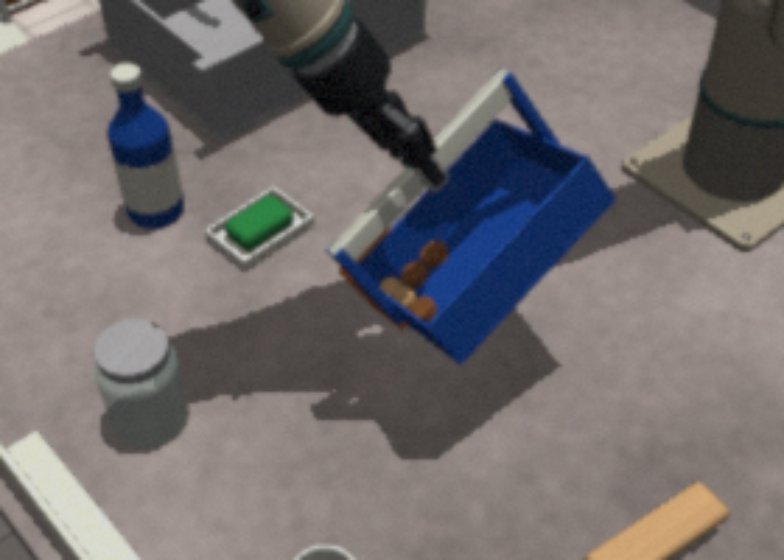

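View pics/top3.png

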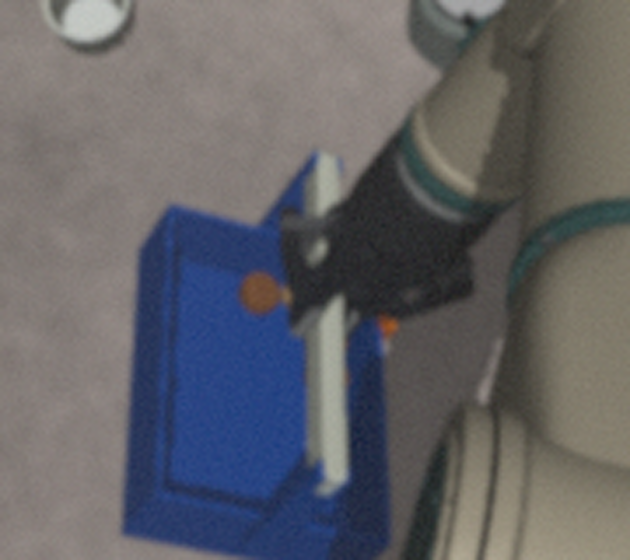

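```bash
cat >> h.py <<'E'
def tote():
    s=read_state();M=R.from_euler("xyz",s["tool_rot"]).as_matrix()
    g=s["eef_pos"]-19*M[:,2];Rt=np.c_[-M[:,0],M[:,1],-M[:,2]];return Rt,g-130*Rt[:,2]
def onfloor(n,px,h=12):
    Rt,o=tote();c=camera_info(n);T=np.array(c["T"])
    d=Rt.T@T[:3,:3]@[(px[0]-c["cx"])/c["fx"],(px[1]-c["cy"])/c["fy"],1];p=Rt.T@(T[:3,3]-o)
    q=p+d*(h-p[2])/d[2];return q,np.linalg.norm(q-[-106,76,4])
E
python3 - <<'E'
from h import *
Rt,o=tote()
for x,y,z in[(110,-80,60),(-110,-80,0),(110,-80,0),(-110,-80,60),(120,0,142),(-120,0,142)]:
    p=o+Rt@[x,y,z];print((x,y,z),p,"scene crop",(proj("scene",p)-[180,80])*2.8,"top crop",(proj("top",p)-[260,140])*3.5)
for x in(-110,110):
  for y in(-80,80):print((o+Rt@[x,y,0])[2])
for p in[(423,307),(433,252),(415,272),(397,290)]:print(p,onfloor("scene",np.array(p)/2.8+[180,80]))
print(onfloor("top",np.array((262,293))/3.5+[260,140]))
E
```

```text
(110, -80, 60) [379.46   58.43  283.548] scene crop [587.626 154.419] top crop [153.629 492.203]
(-110, -80, 0) [556.666  83.008 142.148] scene crop [458.975 363.643] top crop [136.047 245.713]
(110, -80, 0) [356.535  82.319 233.511] scene crop [616.021 196.533] top crop [118.519 532.529]
(-110, -80, 60) [579.591  59.119 192.186] scene crop [424.842 326.764] top crop [167.73  198.881]
(120, 0, 142) [388.675 -47.636 327.013] scene crop [503.562  66.655] top crop [335.207 475.493]
(-120, 0, 142) [607.    -46.884 227.345] scene crop [327.199 251.081] top crop [327.178 149.174]
142.1484586801363
84.00465014585575
233.51098286207412
175.36717432779358
(423, 307) (array([-88.327,   6.113,  12.   ]), np.float64(72.52927709008381))
(433, 252) (array([-35.328,  58.716,  12.   ]), np.float64(73.19324333061269))
(415, 272) (array([-63.532,  57.452,  12.   ]), np.float64(47.02723901063598))
(397, 290) (array([-89.919,  58.642,  12.   ]), np.float64(24.977668427948036))
(array([-88.63 ,  11.923,  12.   ]), np.float64(66.86983774547866))
```

The projected corners match both pictures, so the tote hasn't slipped in the grip. In the scene crop the discs at (423,307), (433,252) and (415,272) lie 47–73 mm from the corner. The pale balls are near (397,290), and I want a zoom to confirm there are two.

```bash
python3 - <<'E'
from h import *
a=np.mean([get_image("scene")[150:215,290:365,::-1].astype(float) for _ in range(4)],0)
cv2.imwrite("pics/z.png",cv2.resize(np.clip(a*1.3,0,255).astype(np.uint8),None,fx=8,fy=8,interpolation=cv2.INTER_CUBIC))
print(read_state()["clock"],np.abs(read_state()["qd"]).max(),[onfloor("scene",(x,y),17)[1] for x,y in((320,183),(325,185))])
E
```

```text
8.75 0.002585294476525701 [np.float64(24.58315010335016), np.float64(45.982802345489574)]
```

View pics/z.png

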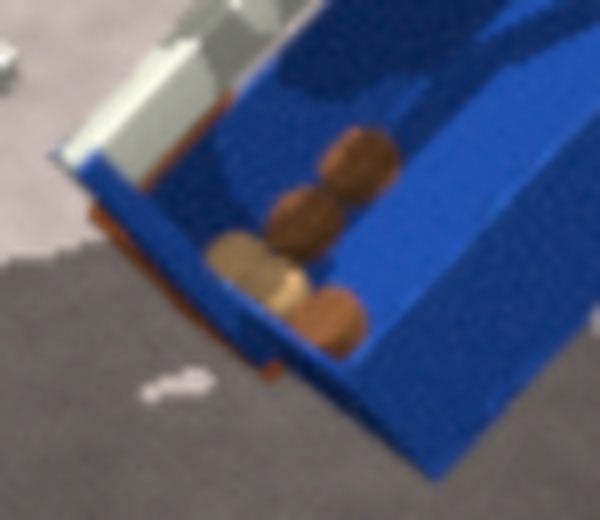

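The zoom shows all five pieces packed at the corner: two pale balls at (240,258) and (280,285), and three discs at (360,165), (305,222) and (335,322). The farthest is 73 mm away and the arm is still, so I'm handing in.

```bash
python3 -c "from cell import finish_job;print(finish_job())"
```

```text
the job is handed in; nothing more can be done
None
```

I handed the job in with the tote held still and tilted about 0.58 rad towards its orange corner. All five cedar pieces are within about 75 mm of that corner, the lowest bottom corner is about 84 mm up, and no contact with the other things was seen; the hand-in returned no verdict.

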